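# Stack the component trays on the test bench dock

## Task

Stack the three component trays on the aluminium docking frame: the undivided tray at the bottom, then the tray with one divider, then the tray with three dividers, each turned so that its tab is at the opposite end from the tab directly below (dock's tab included), so that it stands on the ledges instead of nesting. Then put the cover with the handle squarely on the top tray, and let go. Leave the screwdriver, meter and motor where they are.

Things in the scene. Friction and masses are not known exactly. Their poses are not given: they have to be found in the camera images.
- tray_open_center (a point): Loose grey stack-nest tray with NO divider, empty. 110 long (x) x 60 wide (y) x 56 high, 0.11 to 0.22 kg, upright on the bench. Straight walls from 20 mm up (grip across the 60 mm width); narrower foot (95 x 45) below. A flat thumb tab (16 out, 30 wide) at the rim of the +x end shows its facing. Point: tray centre, 28 above its underside; x to the tab, z up.
- tray_half_center (a point): Loose grey tray, same in size and shape as the undivided one, but with ONE white divider across its middle. Point: centre, 28 above its underside; x to the tab. All trays have ledges inside, 5 below the rim: stacked (tab opposite to the tab below) a tray's underside sits 5 below the rim under it, so adds 51 to the stack, with 5 play all round; with tabs the same way it drops 15 deeper (nests).
- tray_quarter_center (a point): Loose grey tray, same in size and shape as the undivided one, but with THREE white dividers across it (four compartments, brass studs fixed in them). Point: centre, 28 above its underside; x to the tab, z up.
- dock: Low aluminium frame screwed to the bench, does not move: open rim 110 long (x) x 60 wide (y), top 24 above the bench, on a 150 x 96 x 3 dark steel plate, with the ledges (5 below its rim) and the tab (+x end) of a tray. The bottom tray stands in it with its underside 19 above the bench (5 play all round). Origin: on the bench, under the middle of the rim; x to its tab.
- cover_grip (a point): Loose flat cover 114 (x) x 64 (y) x 5, 0.15 kg, with a 4 deep plug (95 x 45) under it that enters a tray's mouth (5 play), the plate then resting on the rim; fits either way round. Black bridge handle on top: bar 78 long (x), 14 wide (y, grip across it), 30 to 46 above the plug's underside. Point: in the bar, 35 above the plug's underside, 26 above the plate's top.
- screwdriver: Bystander: loose screwdriver 160 long lying on the bench. Origin under its middle, x along it.
- meter: Bystander: loose black hand multimeter 130 x 75 x 41 lying face up. Origin under its centre.
- motor: Bystander: small loose stepper motor 47 x 42 x 42 with a thin shaft. Origin under its centre.
Things that resemble listed ones, but are neither listed nor needed, are in the scene too. What is shaped like the part that bears tray_quarter_center but blue is not meant.

How it is judged:
By the outcome, as a careful person would: the job done as asked, in the order asked, and still so for the second after the job is handed in, with the robot touching nothing.
It also fails if it takes over 128 s, if anything falls off the work surface, if the arm or the gripper's body presses on something with over 40 N, if the wrist force passes 120 N, or if a joint passes its speed limit or range.

## Robot

A 7-joint arm with a two-finger parallel gripper is mounted at the origin on the work surface. World frame = base frame: x ahead of the robot, y to its left, z up, the work surface at z = 0. Lengths are in m, angles in rad, forces in N, time in s.
With the tool pointing down it reaches from about 0.4 to 0.875 m from the base axis. Payload 19.3 kg.
Tool frame: the origin (TCP) lies on the centre line of the jaws, within the pads' length; the fingertips stand 25 mm ahead of it and the grasp point (between the pads) lies 6 mm ahead of it (tips_ahead is the distance from the TCP to the fingertips, in m); z points along the fingers, y is the direction in which the jaws open and shut (so a half turn about z gives the same grasp; the last joint's range is limited). The gripper opens to 85 mm and grips with 20 to 120 N. Pads are 22 mm wide; open, the fingers measure 114 mm over their backs; the gripper's body (76 mm by 85 mm) begins 54 mm behind the grasp point. The pads swing forward as they close: fully open they stand 13 mm farther back than shut.
Start: joints at [1.179, 0.521, -0.036, 1.599, 0.021, 1.021, -0.113], TCP at [0.198, -0.593, 0.256] pointing down, gripper open.
Joint ranges: [-2.91, 2.91], [-0.3, 2.13], [-1.5, 1.42], [0.17, 2.43], [-1.26, 4.41], [0.16, 1.93], [-2.52, 2.52]. Speed limits (rad/s): [1.89, 1.89, 2.39, 2.39, 3.01, 3.01, 3.01].

## Interface

Orientations are given as [roll, pitch, yaw] about the fixed x, y, z axes, in that order (R = Rz(yaw) Ry(pitch) Rx(roll)).
In Python, from workcell import observe, grab_frame, job_done, outline_of, tips_ahead gives the robot as it stands. The module is installed in compiled form; this text tells all that it offers.
- The arm moves only by the tool move_arm, never from a script. Its argument "motion" is a list of rows, each a list of 2 entries, a list of its own where there are three numbers: the shift along the world's x, y, z in mm, then the turn, a rotation vector about the world's x, y, z in rad. A call has 1 to 12 rows; each row is the pose to reach, as a shift and turn from the pose commanded when the call began; what a row does not reach only later rows make up. A row lasts 1/8 s, in which the tool goes at most 62.5 mm and 10.7 degrees, less where a joint would pass 70% of its speed; a pose out of reach is approached as far as the arm can. A call with a gripper value outside its range is refused whole. "jaw" is the finger opening in mm, from 0 to 85.4, set as the call begins (left out, the last holds). The fingers move at their own pace and stop on an object; "grip_force" is the grip in N (left out, the last holds). Time passes only in rows, so rows that repeat a pose let the fingers close. It gives the time, the measured TCP pose, the force and the opening at its end, in the units of the state.
- observe(): the state, without advancing time (a new reading comes with each control period).
- grab_frame(name): name is "side" or "top" or "wrist"; returns a dict with "frame" (384x512x3 uint8, red, green, blue), "fx", "fy", "cx", "cy" (pixels), "T" (4x4, takes a point from camera to world coordinates); the wrist camera has in their place "mount" (4x4, takes a point from camera to tool coordinates, whose origin is the TCP and whose axes are the flange's). Camera axes: x right, y down, z forward; pixel columns grow to the right and rows downward; lengths in m; the calibration is good to about 2 mm. A picture is of the moment at which its call begins: read the wrist's pose just before it. There is no depth.
- job_done(): hands the job in, once; it reports no verdict.
Trained networks look in the newest picture that a camera, given by its name, has taken for a name from the list of things; names that differ only in an ending like _2 or _b are one class to them, and where a whole thing is asked for, a point or a joint stands for the part that bears it (a point fixed in the world has none). Each returns a list of dicts, best first, with "score" (0 to 1); they miss things now and then, are a little off and sometimes report something else, mostly with a low value. They report only what shows in the picture. A call takes as long as a camera call. They do not tell look-alikes from the thing itself.
- outline_of(label, camera): "pixels" (384x512 bool, what is visible of it) and "pixel" ([column, row] in pixels, amid what is visible of it).
The state is a dict: "clock": time; "qpos": joint angles; "qd": joint speeds; "joint_efforts": joint torques, N m; "position": TCP position; "tool_rot": TCP orientation; "force": force on the tool from outside, world axes, zero at the start; "moment": the same for the moment, N m; "grip_width": finger opening in m.
Only numpy, scipy, OpenCV 4.12 (cv2) and the standard library are available. Lean on these libraries where they do the work, as an engineer would, in place of code of your own. Each camera call takes 0.05 s, during which the arm holds its last target.

## Working session

There is one attempt and no reset: what is moved stays moved. The work goes in short steps, Python scripts to look and compute and a tool call to move; the robot and the scene stay as the last step left them, time stands still between calls to the robot, and variables do not carry over. Pictures are saved under pics/ and viewed, and the job is handed in when it is done.

Besides the shell and the picture viewer there is one more tool, called after "Emit:" as name(argument=value, ...) on one line, values as JSON. move_arm: Moves the arm, as the interface text tells. Its arguments: {"type":"object","properties":{"motion":{"type":"array"},"jaw":{"type":"number"},"grip_force":{"type":"number"}},"required":["motion"]}

```bash
mkdir -p pics; python3 - <<'E'
from workcell import *
import cv2,numpy as np
s=observe();print(s)
print(tips_ahead if not callable(tips_ahead) else tips_ahead())
for n in("top","side","wrist"):
    f=grab_frame(n);cv2.imwrite(f"pics/{n}0.png",cv2.resize(f["frame"][:,:,::-1],(800,600),interpolation=cv2.INTER_CUBIC))
    print(n,f["fx"],f["fy"],f["cx"],f["cy"],np.round(f.get("T",f.get("mount")),4).tolist())
E
```

```text
{'clock': 0.0, 'qpos': array([ 1.17880377,  0.52208   , -0.03628001,  1.59997288,  0.02121234,
        1.02106115, -0.11279968]), 'qd': array([ 2.85836922e-04, -1.00464617e-03,  7.43434887e-05, -1.67938851e-03,
        1.79034436e-04, -1.13567659e-03, -1.78272350e-03]), 'joint_efforts': array([-3.97163903e-04, -9.27116776e+01,  1.97961174e+00, -3.69925368e+01,
        1.77541684e-02,  8.30771634e-03, -3.55557188e-05]), 'position': array([ 0.19751736, -0.59266814,  0.2556977 ]), 'tool_rot': array([-3.14046179e+00,  1.12726692e-04,  3.21747699e-01]), 'force': array([0.21892811, 1.07447246, 0.66527674]), 'moment': array([-0.05107501,  0.01909617,  0.05301052]), 'grip_width': 0.08546409140572894}
0.025
top 358.8324364454076 358.8324364454076 254.64349951662103 191.84717420050336 [[-0.0052, -0.9985, 0.0551, 0.5321], [-0.9999, 0.0047, -0.0091, 0.0153], [0.0088, -0.0551, -0.9984, 1.1758], [0.0, 0.0, 0.0, 1.0]]
side 492.4714546617142 492.4714546617142 253.0869464415823 184.29046852268718 [[-0.7458, -0.3611, 0.5598, -0.123], [-0.6661, 0.4091, -0.6236, 0.8093], [-0.0038, -0.838, -0.5457, 0.7636], [0.0, 0.0, 0.0, 1.0]]
wrist 338.4074717862245 338.4074717862245 256.56759486539903 193.4052497797886 [[-0.0002, -0.9651, -0.2618, 0.0665], [1.0, 0.0001, -0.0011, 0.0], [0.0011, -0.2618, 0.9651, -0.1171], [0.0, 0.0, 0.0, 1.0]]
```

View pics/top0.png

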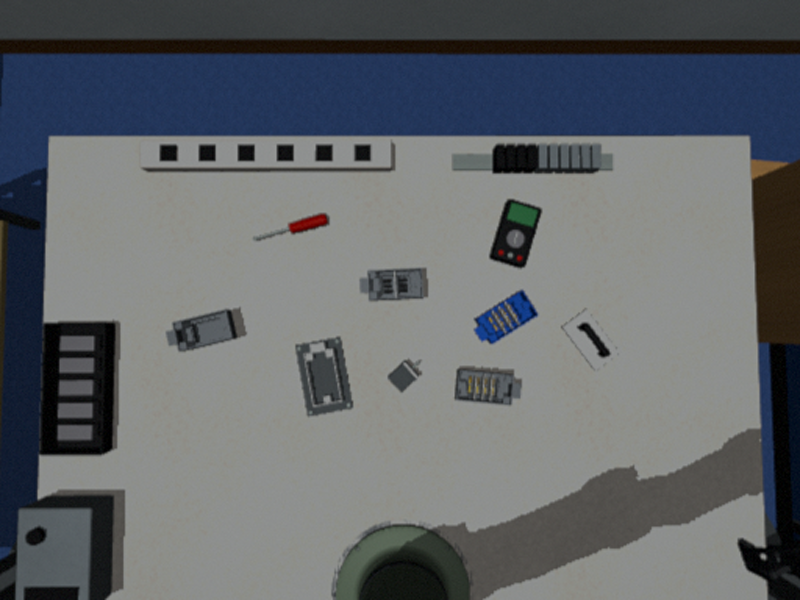

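View pics/side0.png

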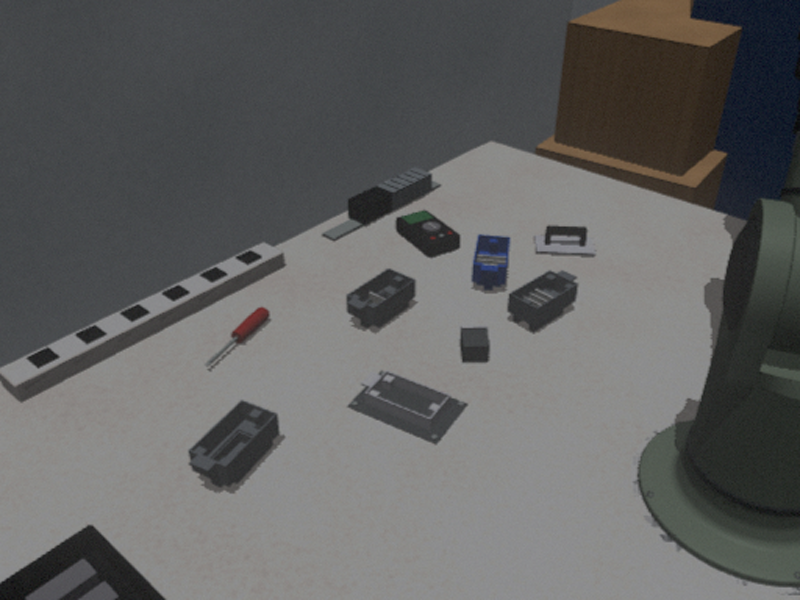

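```bash
cat > h.py <<'E'
from workcell import *
import cv2,numpy as np
def ray(f,uv):
    d=np.array([(uv[0]-f["cx"])/f["fx"],(uv[1]-f["cy"])/f["fy"],1.]);T=f["T"];return T[:3,3],T[:3,:3]@d
def at(f,uv,z):
    o,d=ray(f,uv);return o+d*(z-o[2])/d[2]
def proj(f,p):
    T=f["T"];q=(np.atleast_2d(p)-T[:3,3])@T[:3,:3];return np.c_[f["fx"]*q[:,0]/q[:,2]+f["cx"],f["fy"]*q[:,1]/q[:,2]+f["cy"]]
def Rm(r):
    a,b,c=r
    from scipy.spatial.transform import Rotation as R
    return R.from_euler('xyz',r).as_matrix()
def wrist():
    s=observe();f=grab_frame("wrist");T=np.eye(4);T[:3,:3]=Rm(s["tool_rot"]);T[:3,3]=s["position"];f["T"]=T@f["mount"];return f
E
python3 - <<'E'
from h import *
f=grab_frame("top")
im=f["frame"][:,:,::-1].copy()
names=["tray_open_center","tray_half_center","tray_quarter_center","dock","cover_grip","screwdriver","meter","motor"]
for n in names:
    for o in outline_of(n,"top"):
        m=o["pixels"].astype(np.uint8)
        r=cv2.minAreaRect(cv2.findNonZero(m))
        print(n,round(o["score"],2),np.round(o["pixel"]),m.sum(),np.round(r[0],1),np.round(r[1],1),round(r[2],1),np.round(at(f,r[0],0.05),3))
E
```

```text
tray_open_center 0.69 [130. 211.] 790 [128.1 211. ] [19.6 43.9] 76.4 [0.536 0.401 0.05 ]
tray_open_center 0.64 [315. 249.] 821 [312.  247.2] [43.9 20.2] 5.0 [ 0.42  -0.173  0.05 ]
tray_half_center 0.89 [254. 180.] 731 [249.9 181.4] [19.6 40.1] 87.7 [0.627 0.02  0.05 ]
tray_quarter_center 0.64 [311. 249.] 777 [312.  247.4] [42. 20.] 5.2 [ 0.42  -0.173  0.05 ]
tray_quarter_center 0.58 [323. 203.] 714 [321.9 202.9] [19.8 38.7] 58.0 [ 0.558 -0.206  0.05 ]
dock 0.77 [206. 235.] 1409 [207.1 240.5] [47.4 31.1] 79.1 [0.443 0.154 0.05 ]
cover_grip 0.85 [380. 216.] 734 [377.2 216.5] [36.4 20.7] 52.7 [ 0.515 -0.379  0.05 ]
screwdriver 0.62 [256. 242.] 233 [259.  238.5] [13.4 20.5] 45.0 [ 0.448 -0.008  0.05 ]
screwdriver 0.53 [197. 143.] 242 [185.7 144.6] [ 8.2 47.5] 76.8 [0.745 0.222 0.05 ]
meter 0.89 [330. 151.] 951 [329.3 148.4] [23.7 41.4] 16.5 [ 0.731 -0.232  0.05 ]
motor 0.57 [257. 242.] 221 [258.8 238.8] [13.4 19.8] 45.0 [ 0.448 -0.007  0.05 ]
motor 0.43 [379. 218.] 716 [377.4 216.9] [36.  20.8] 54.5 [ 0.514 -0.38   0.05 ]
```

```bash
python3 - <<'E'
from h import *
f=grab_frame("top")
im=f["frame"][:,:,::-1]
t=[cv2.resize(im[v-32:v+32,u-32:u+32],(260,260),interpolation=cv2.INTER_CUBIC) for u,v in[(130,211),(252,181),(312,247),(207,240),(378,216),(259,240)]]
g=np.vstack([np.hstack(t[:3]),np.hstack(t[3:])]);g=np.clip(g*1.6,0,255).astype(np.uint8)
cv2.imwrite("pics/crops.png",g)
E
```

```text
(no output)
```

View pics/crops.png

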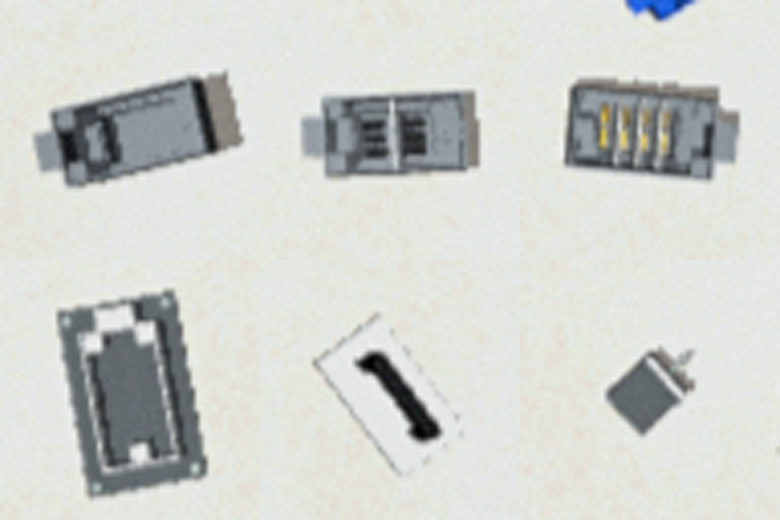

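Emit:
move_arm(motion=[[[38, 39, 6], [0, 0, 0.09]], [[76, 78, 12], [0, 0, 0.18]], [[114, 117, 18], [0, 0, 0.27]], [[152, 156, 24], [0, 0, 0.36]], [[190, 195, 30], [0, 0, 0.45]], [[228, 234, 36], [0, 0, 0.54]], [[266, 273, 42], [0, 0, 0.63]], [[300, 310, 45], [0, 0, 0.74]], [[300, 310, 45], [0, 0, 0.74]], [[300, 310, 45], [0, 0, 0.74]]])

```text
clock: 1.9
position: [0.4973, -0.2833, 0.3012]
tool_rot: [-3.141, 0.0, 1.061]
force: [0.1, -0.9, -0.4]
grip_width: 0.0852
```

```bash
cat >> h.py <<'E'
import pickle
def snap(name,bright=1.6):
    f=wrist();pickle.dump(f,open(f"pics/{name}.pkl","wb"))
    cv2.imwrite(f"pics/{name}.png",cv2.resize(np.clip(f["frame"][:,:,::-1]*bright,0,255).astype(np.uint8),(800,600),interpolation=cv2.INTER_CUBIC));return f
E
python3 -c "
from h import *
s=observe();print(s['clock'],s['position'],s['tool_rot'],s['force'],s['qpos'])
snap('w1')"
```

```text
1.9 [ 0.49732893 -0.28330854  0.30119933] [-3.14140489e+00  4.60173816e-04  1.06100978e+00] [ 0.09542634 -0.88573043 -0.36156498] [ 0.64511074  0.40636106 -0.3161948   1.67723418  0.14026047  1.08050557
 -0.22303438]
```

View pics/w1.png

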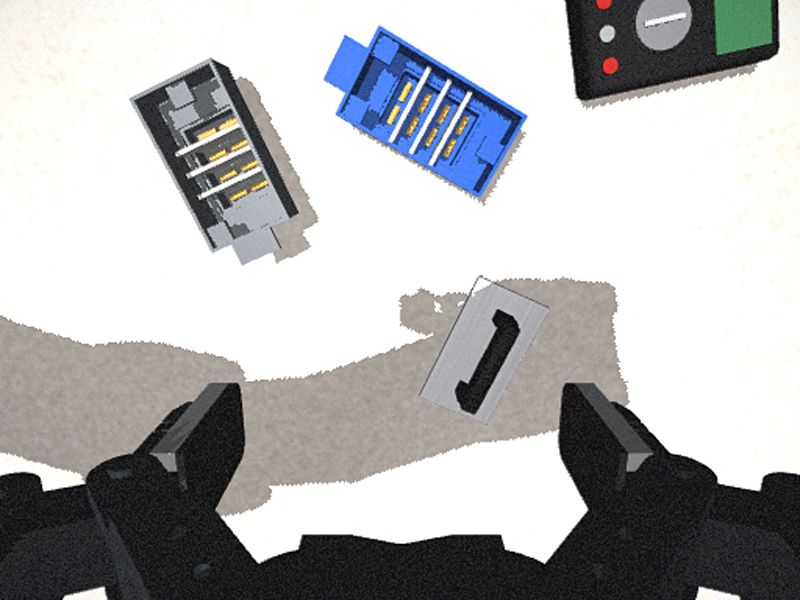

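```bash
cat >> h.py <<'E'
from scipy.optimize import least_squares
def fitrect(f,px800,z,L,W,tabdir_px=None):
    """px800: 4 corners in order; first edge 0->1 being a SHORT edge. yaw points from edge(2,3) to edge (0,1)"""
    P=np.array([at(f,np.array(p)*.64,z)[:2] for p in px800])
    c=P.mean(0);d=(P[0]+P[1]-P[2]-P[3]);y0=np.arctan2(d[1],d[0])
    n=np.cross(np.r_[d,0],np.r_[P[1]-P[0],0])[2];s=np.sign(n) # side of P1
    K=np.array([[L/2,-s*W/2],[L/2,s*W/2],[-L/2,s*W/2],[-L/2,-s*W/2]])
    def g(p):
        R=np.array([[np.cos(p[2]),-np.sin(p[2])],[np.sin(p[2]),np.cos(p[2])]]);return (K@R.T+p[:2]-P).ravel()
    r=least_squares(g,[*c,y0]);print("xy",np.round(r.x[:2],4),"yawdeg",round(np.degrees(r.x[2]),2),"res mm",np.round(r.fun*1000,1),"sides",[round(1000*np.linalg.norm(P[i]-P[(i+1)%4])) for i in range(4)]);return r.x
E
python3 - <<'E'
from h import *
f=pickle.load(open("pics/w1.pkl","rb"))
fitrect(f,[(481,276),(549,307),(487,424),(419,395)],.009,.114,.064)
fitrect(f,[(298,215),(214,251),(131,98),(211,60)],.056,.11,.06)
E
```

```text
xy [ 0.5139 -0.3927] yawdeg 36.33 res mm [-0.6  1.2  1.2 -0.9 -0.3  0.1 -0.4 -0.4] sides [61, 113, 64, 113]
xy [ 0.4222 -0.1653] yawdeg -94.29 res mm [-2.7  0.9  1.3 -2.  -0.4 -0.5  1.8  1.5] sides [64, 109, 58, 109]
```

Emit:
move_arm(motion=[[[-3, 55, 0], [0, 0, 0.06]], [[-6, 110, 0], [0, 0, 0.12]], [[-9, 165, 0], [0, 0, 0.18]], [[-12, 220, 0], [0, 0, 0.24]], [[-15, 275, 0], [0, 0, 0.3]], [[-18, 330, 0], [0, 0, 0.36]], [[-20, 385, 0], [0, 0, 0.42]], [[-20, 410, 0], [0, 0, 0.5]], [[-20, 410, 0], [0, 0, 0.5]], [[-20, 410, 0], [0, 0, 0.5]]])

```text
clock: 3.2
position: [0.4779, 0.1254, 0.3011]
tool_rot: [-3.141, 0.001, 1.559]
force: [0.5, -0.6, 0.5]
grip_width: 0.0858
```

```bash
python3 -c "
from h import *
snap('w2')"
```

```text
(no output)
```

View pics/w2.png

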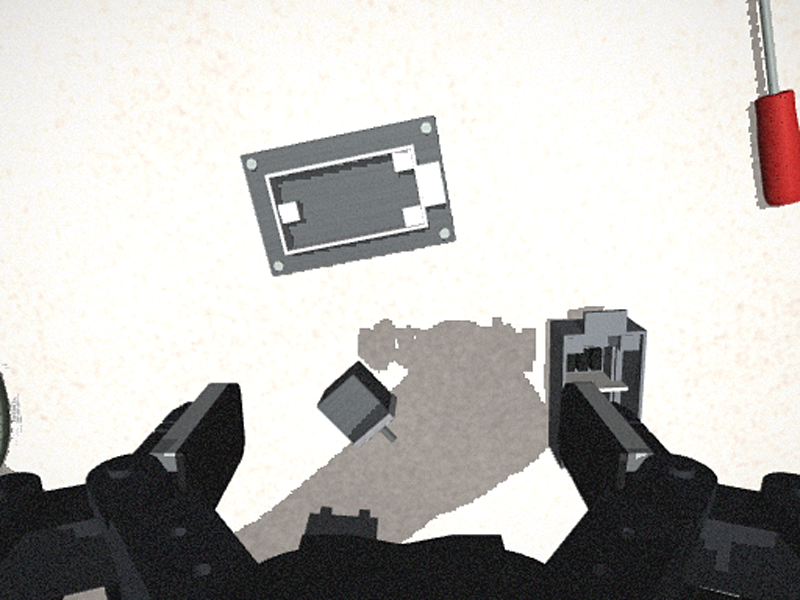

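```bash
python3 - <<'E'
from h import *
f=pickle.load(open("pics/w2.pkl","rb"))
fitrect(f,[(434,116),(456,240),(275,276),(242,154)],.003,.15,.096)
fitrect(f,[(412,146),(429,228),(287,254),(265,177)],.024,.11,.06)
im=f["frame"][:,:,::-1][60:190,140:310];cv2.imwrite("pics/dz.png",cv2.resize(np.clip(im*1.3,0,255).astype(np.uint8),None,fx=4.5,fy=4.5,interpolation=cv2.INTER_CUBIC))
E
```

```text
xy [0.4403 0.1625] yawdeg 10.45 res mm [ 1.5  1.3  1.1 -0.4 -1.5 -0.4 -1.  -0.5] sides [94, 147, 96, 147]
xy [0.4397 0.1615] yawdeg 10.62 res mm [ 1.2  0.6  0.   0.3 -1.1 -1.6 -0.1  0.7] sides [60, 109, 58, 109]
```

View pics/dz.png

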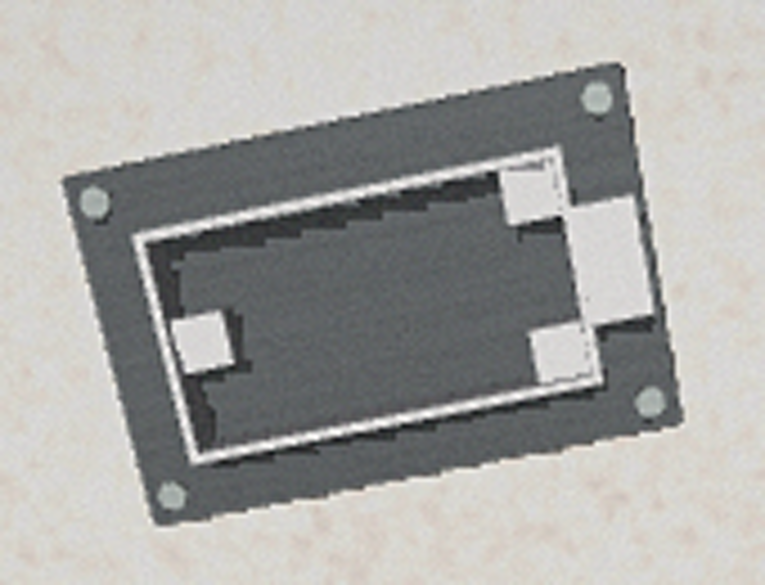

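Emit:
move_arm(motion=[[[11, 35, 0], [0, 0, 0.03]], [[23, 70, 0], [0, 0, 0.06]], [[34, 105, 0], [0, 0, 0.09]], [[45, 140, 0], [0, 0, 0.12]], [[55, 175, 0], [0, 0, 0.15]], [[55, 200, 0], [0, 0, 0.2]], [[55, 200, 0], [0, 0, 0.2]], [[55, 200, 0], [0, 0, 0.2]]])

```text
clock: 4.25
position: [0.5328, 0.3259, 0.3013]
tool_rot: [-3.141, 0.001, 1.761]
force: [0.6, -1.0, -0.5]
grip_width: 0.0856
```

```bash
python3 -c "
from h import *
snap('w3')"
```

```text
(no output)
```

View pics/w3.png

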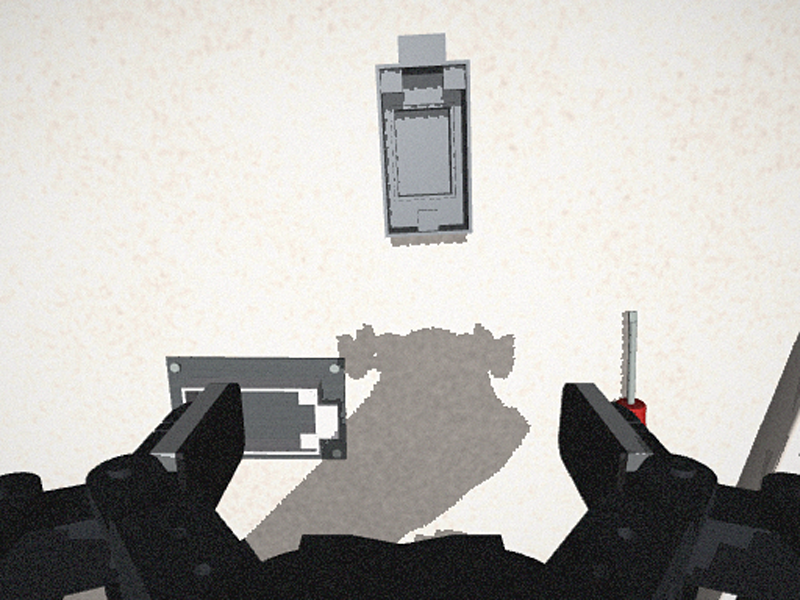

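```bash
python3 - <<'E'
from h import *
f=pickle.load(open("pics/w3.pkl","rb"))
r=fitrect(f,[(376,65),(469,61),(471,235),(387,236)],.056,.11,.06)
fitrect(f,[(345,358),(347,459),(180,459),(166,357)],.003,.15,.096)
s=observe();print(s['position'],s['tool_rot'],(r[:2]-s['position'][:2])*1000,r[2]-s['tool_rot'][2])
E
```

```text
xy [0.5361 0.3979] yawdeg 103.5 res mm [-0.3  0.   0.8  0.7  0.7  0.9 -1.2 -1.6] sides [59, 110, 58, 109]
xy [0.4406 0.1632] yawdeg 10.75 res mm [ 0.2  0.4  1.  -0.  -1.3 -0.2  0.1 -0.2] sides [95, 148, 96, 150]
[0.53293358 0.32574772 0.30136472] [3.14148595e+00 7.99729176e-04 1.76024800e+00] [ 3.17680147 72.1255234 ] 0.04620796721626008
```

Emit:
move_arm(motion=[[[1, 30, -20], [0, 0, 0.023]], [[2, 60, -60], [0, 0, 0.046]], [[3, 72, -110], [0, 0, 0.046]], [[3, 72, -150], [0, 0, 0.046]], [[3, 72, -150], [0, 0, 0.046]], [[3, 72, -150], [0, 0, 0.046]]])

```text
clock: 5.05
position: [0.5365, 0.399, 0.1533]
tool_rot: [3.14, -0.001, 1.807]
force: [0.5, -0.2, 0.2]
grip_width: 0.0854
```

```bash
python3 -c "
from h import *
f=snap('w4')
K=np.array([[.055,.03],[.055,-.03],[-.055,-.03],[-.055,.03]])
a=np.radians(103.5);R=np.array([[np.cos(a),-np.sin(a)],[np.sin(a),np.cos(a)]])
P=K@R.T+[.5361,.3979]
print(proj(f,np.c_[P,[.056]*4])/.64)"
```

```text
[[322.90122941 191.34531266]
 [473.86473323 191.35620569]
 [465.03066322 439.61351189]
 [332.22847376 439.78189598]]
```

View pics/w4.png

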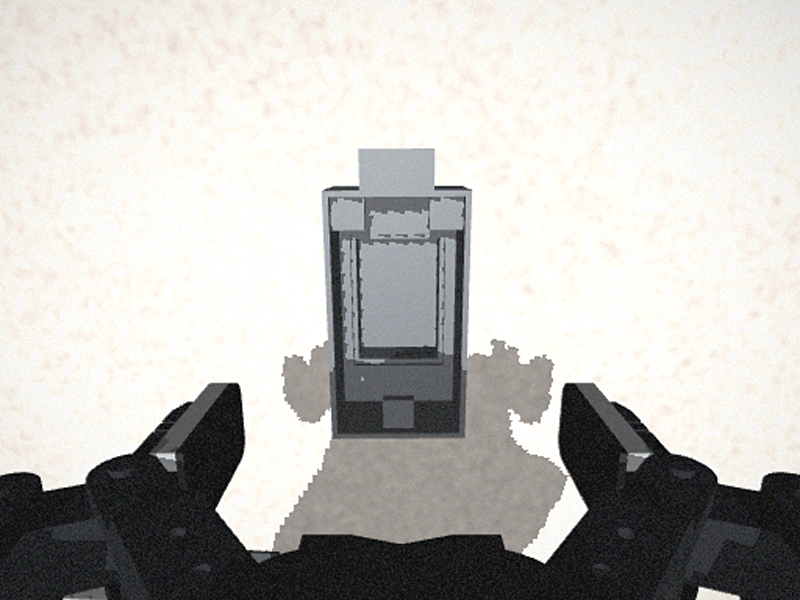

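Emit:
move_arm(motion=[[[0, -1, -40], [0, 0, 0]], [[0, -1, -80], [0, 0, 0]], [[0, -1, -100], [0, 0, 0]], [[0, -1, -108], [0, 0, 0]], [[0, -1, -108], [0, 0, 0]]])

```text
clock: 5.72
position: [0.5361, 0.3984, 0.0443]
tool_rot: [3.141, -0.0, 1.808]
force: [-0.1, 0.7, 1.4]
grip_width: 0.0852
```

Emit:
move_arm(motion=[[[0, 0, 0], [0, 0, 0]], [[0, 0, 0], [0, 0, 0]], [[0, 0, 0], [0, 0, 0]], [[0, 0, 0], [0, 0, 0]], [[0, 0, 0], [0, 0, 0]], [[0, 0, 0], [0, 0, 0]]], jaw=50, grip_force=40)

```text
clock: 6.48
position: [0.5361, 0.3985, 0.0446]
tool_rot: [3.14, -0.001, 1.808]
force: [-1.3, -0.6, 7.0]
grip_width: 0.0595
```

```bash
python3 -c "
from h import *
s=observe();print(s['clock'],s['position'],s['tool_rot'],s['force'],s['grip_width'],s['qpos'],tips_ahead if not callable(tips_ahead) else tips_ahead())"
```

```text
6.475 [0.53612903 0.39847898 0.04456672] [ 3.14012893e+00 -5.43722574e-04  1.80763896e+00] [-1.27155496 -0.56572927  6.97294164] 0.05948495324607486 [-0.40676628  0.89644174 -0.51698042  1.58408034  0.56149303  0.81175792
 -0.91895968] 0.025
```

Emit:
move_arm(motion=[[[0, 0, 20], [0, 0, 0]], [[0, 0, 50], [0, 0, 0]], [[0, 0, 90], [0, 0, 0.05]], [[-8, -20, 125], [0, 0, 0.2]], [[-20, -50, 130], [0, 0, 0.37]], [[-35, -85, 130], [0, 0, 0.54]], [[-50, -123, 130], [0, 0, 0.71]], [[-65, -160, 130], [0, 0, 0.88]], [[-80, -197, 130], [0, 0, 1.05]], [[-92, -226, 130], [0, 0, 1.22]], [[-96, -236, 130], [0, 0, 1.39]], [[-96, -236, 130], [0, 0, 1.519]]])

```text
clock: 7.98
position: [0.4398, 0.1608, 0.1745]
tool_rot: [-3.14, 0.001, -2.953]
force: [1.2, 0.5, -1.9]
grip_width: 0.0594
```

Emit:
move_arm(motion=[[[0, 0, 0], [0, 0, 0]], [[0, 0, 0], [0, 0, 0]]])

```text
clock: 8.22
position: [0.4398, 0.1622, 0.1738]
tool_rot: [-3.141, 0.001, -2.959]
force: [0.9, -0.6, -1.3]
grip_width: 0.0595
```

```bash
python3 -c "
from h import *
s=observe();print(s['clock'],s['position'],s['tool_rot'],s['force'],s['grip_width'],s['qpos'])
f=snap('w5')
g=grab_frame('side');pickle.dump(g,open('pics/s5.pkl','wb'));im=g['frame'][:,:,::-1];cv2.imwrite('pics/s5.png',cv2.resize(np.clip(im*1.6,0,255).astype(np.uint8)[180:340,150:370],None,fx=3.6,fy=3.6,interpolation=cv2.INTER_CUBIC))
"
```

```text
8.225 [0.43979532 0.16215701 0.1738051 ] [-3.14113434e+00  6.90910422e-04 -2.95944304e+00] [ 0.93137896 -0.5728652  -1.31181253] 0.059454235116561074 [ 0.29015299  0.59021091 -1.0332255   2.04319206  0.66564394  0.88687387
  0.63437812]
```

View pics/w5.png

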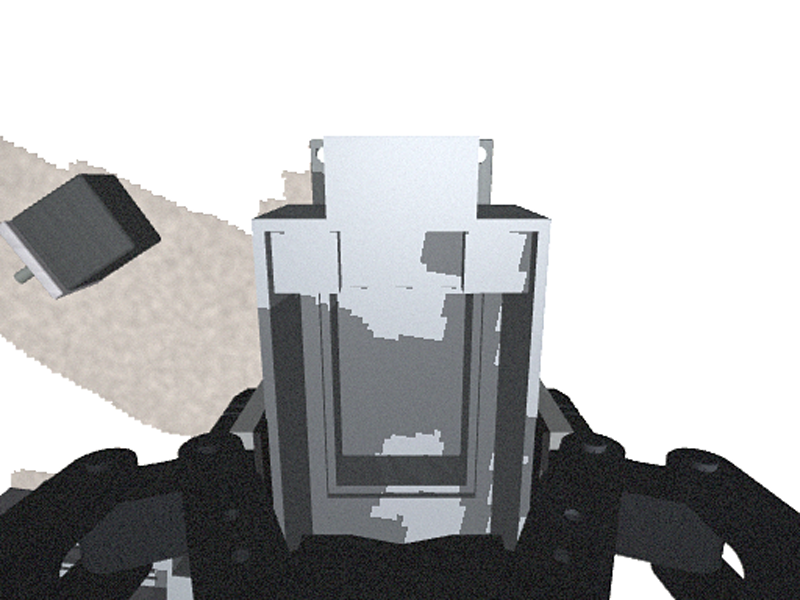

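View pics/s5.png

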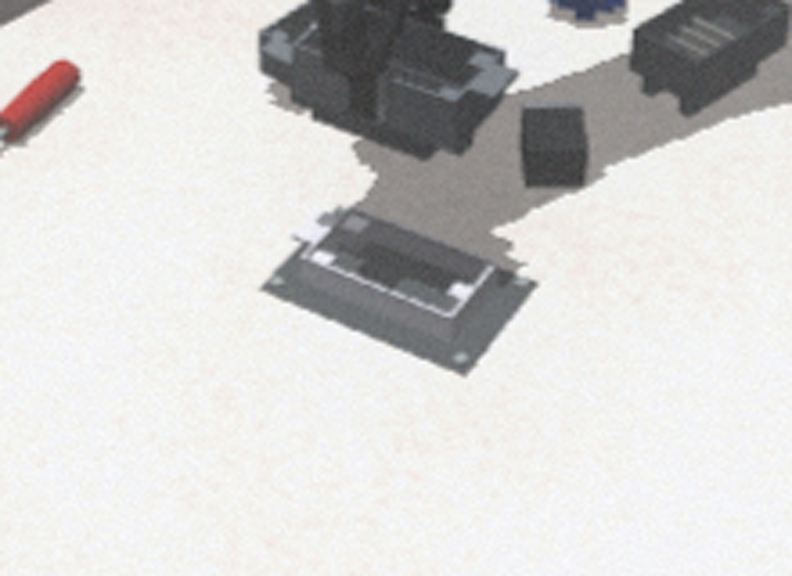

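```bash
python3 - <<'E'
from h import *
f=pickle.load(open("pics/w5.pkl","rb"));g=pickle.load(open("pics/s5.pkl","rb"))
c=lambda p:(np.array(p)/3.6+[150,180])/.64
fitrect(g,[c((353,208)),c((301,254)),c((454,316)),c((497,265))],.024,.11,.06)
fitrect(g,[c((263,288)),c((466,375)),c((538,285)),c((345,205))][::1],.003,.096,.15)
for p in[(253,219),(550,219)]: 
    w=at(f,np.array(p)*.64,.185);R=f["T"];d=w[:2]-[.4398,.1622];a=np.radians(190.44);print(d@[np.cos(a),np.sin(a)],d@[-np.sin(a),np.cos(a)])
E
```

```text
xy [0.4338 0.1627] yawdeg 9.72 res mm [ 2.6 -2.  -1.4  1.4 -0.9  3.  -0.2 -2.3] sides [56, 111, 55, 107]
xy [0.4326 0.1628] yawdeg 99.55 res mm [ 1.6 -0.2 -0.8  0.6 -1.2 -1.5  0.4  1.1] sides [148, 94, 148, 97]
0.054714013768499686 0.029331643011068206
0.05469527449025836 -0.029759723133560696
```

```bash
python3 - <<'E'
from h import *
g=grab_frame("top")
c=lambda p:(np.array([p[0],p[1]-260])/4.0625+[175,208])/.64
fitrect(g,[c((57,311)),c((174,290)),c((208,476)),c((88,497))],.003,.15,.096)
g=pickle.load(open("pics/s5.pkl","rb"))
# motor/tray cross-check: open tray tab etc in side cam; TCP tray corners prediction
a=np.radians(190.44);R=np.array([[np.cos(a),-np.sin(a)],[np.sin(a),np.cos(a)]])
K=np.array([[.055,.03],[.055,-.03],[-.055,-.03],[-.055,.03]]);P=K@R.T+[.4398,.1622]
print((proj(g,np.c_[P,[.185]*4])-[150,180])*3.6)
a=np.radians(10.6);R=np.array([[np.cos(a),-np.sin(a)],[np.sin(a),np.cos(a)]]);P=K@R.T+[.4398,.1622]
print((proj(g,np.c_[P,[.024]*4])-[150,180])*3.6)
E
```

```text
xy [0.4384 0.1587] yawdeg 9.95 res mm [-0.2  0.3  0.1 -0.6  0.4  0.6 -0.3 -0.3] sides [95, 150, 97, 150]
[[501.88323182  46.80017853]
 [451.6183995   98.48006273]
 [287.23673757  41.77282426]
 [341.78956853  -5.35183349]]
[[294.72525529 252.5502542 ]
 [344.68905733 201.1408936 ]
 [492.58264937 257.80494265]
 [446.29614053 313.76210771]]
```

```bash
python3 - <<'E'
from h import *
g=pickle.load(open("pics/s5.pkl","rb"));f=pickle.load(open("pics/w5.pkl","rb"))
im=np.clip(g["frame"][:,:,::-1]*1.8,0,255).astype(np.uint8)
S=7;o=np.array([205,150])
im=cv2.resize(im[150:235,205:315],None,fx=S,fy=S,interpolation=cv2.INTER_CUBIC)
K=np.array([[.055,.03],[.055,-.03],[-.055,-.03],[-.055,.03]])
a=np.radians(190.44);R=np.array([[np.cos(a),-np.sin(a)],[np.sin(a),np.cos(a)]]);P=K@R.T+[.4398,.1622]
for z,c in((.185,(0,0,255)),(.149,(0,255,0))):
    q=((proj(g,np.c_[P,[z]*4])-o+.5)*S).astype(int);cv2.polylines(im,[q],True,c,1)
cv2.imwrite("pics/z5.png",im)
E
```

```text
(no output)
```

View pics/z5.png

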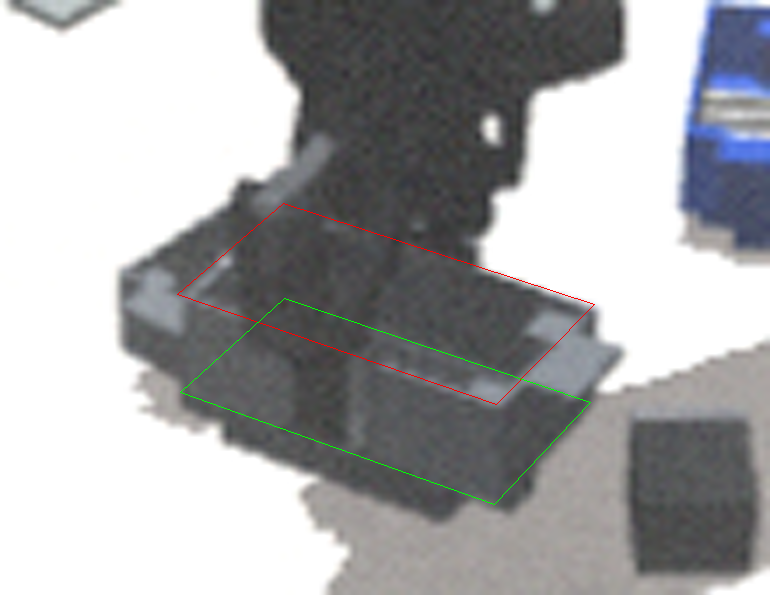

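```bash
python3 - <<'E'
from h import *
f=pickle.load(open("pics/w5.pkl","rb"))
for p in[(311,139),(493,139),(319,153),(484,153)]:
    w=at(f,np.array(p)*.64,.003);d=w[:2]-[.4398,.1622];a=np.radians(190.44);print(d@[np.cos(a),np.sin(a)],d@[-np.sin(a),np.cos(a)])
E
```

```text
0.07564403452506678 0.04653900995392309
0.07562457136344437 -0.04817315826225595
0.0686321241479961 0.04266593048744591
0.06861272499981409 -0.04377874493230906
```

Emit:
move_arm(motion=[[[0, 0, -30], [0, 0, 0]], [[0, 0, -65], [0, 0, 0]], [[0, 0, -88], [0, 0, 0]], [[0, 0, -98], [0, 0, 0]], [[0, 0, -104], [0, 0, 0]], [[0, 0, -108], [0, 0, 0]], [[0, 0, -109], [0, 0, 0]], [[0, 0, -109], [0, 0, 0]]])

```text
clock: 9.38
position: [0.4398, 0.1621, 0.0646]
tool_rot: [-3.142, 0.001, -2.957]
force: [0.3, 0.3, -1.5]
grip_width: 0.0596
```

Emit:
move_arm(motion=[[[0, 0, -1], [0, 0, 0]], [[0, 0, -1], [0, 0, 0]]])

```text
clock: 9.62
position: [0.4398, 0.1621, 0.0635]
tool_rot: [-3.141, 0.0, -2.957]
force: [0.4, -0.6, 2.9]
grip_width: 0.0595
```

Emit:
move_arm(motion=[[[0, 0, 0], [0, 0, 0]], [[0, 0, 0], [0, 0, 0]], [[0, 0, 0], [0, 0, 0]], [[0, 0, 0], [0, 0, 0]], [[0, 0, 5], [0, 0, 0]], [[0, 0, 30], [0, 0, 0]], [[0, 0, 80], [0, 0, 0]], [[0, 0, 130], [0, 0, 0]], [[0, 0, 160], [0, 0, 0]], [[0, 0, 160], [0, 0, 0]]], jaw=85)

```text
clock: 10.88
position: [0.4403, 0.1623, 0.2252]
tool_rot: [-3.141, 0.003, -2.957]
force: [-1.2, -0.1, -0.3]
grip_width: 0.0848
```

```bash
python3 -c "
from h import *
s=observe();print(s['clock'],s['position'],s['tool_rot'],s['grip_width'])
f=snap('w6')
"
```

```text
10.875 [0.4403419  0.16227314 0.22522277] [-3.14134875  0.00324761 -2.95696104] 0.08481955004439931
```

View pics/w6.png

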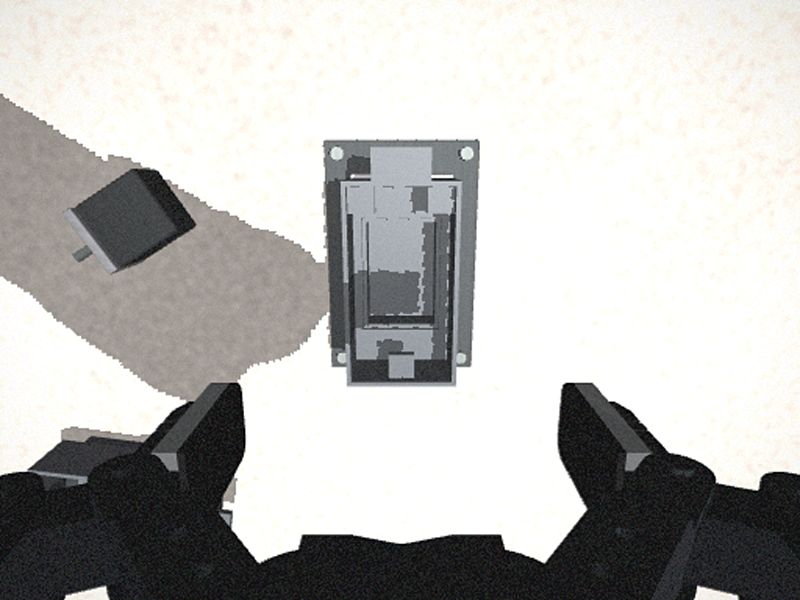

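Emit:
move_arm(motion=[[[15, -10, 20], [0, 0, -0.17]], [[35, -25, 40], [0, 0, -0.35]], [[55, -42, 60], [0, 0, -0.53]], [[75, -58, 65], [0, 0, -0.71]], [[95, -73, 65], [0, 0, -0.89]], [[115, -88, 65], [0, 0, -1.07]], [[130, -105, 65], [0, 0, -1.25]], [[145, -122, 65], [0, 0, -1.43]], [[155, -142, 65], [0, 0, -1.61]], [[165, -160, 65], [0, 0, -1.75]], [[165, -160, 65], [0, 0, -1.75]], [[165, -160, 65], [0, 0, -1.75]]])

```text
clock: 12.42
position: [0.6041, 0.0029, 0.2875]
tool_rot: [-3.14, -0.0, 1.58]
force: [-1.3, 0.0, 0.5]
grip_width: 0.0848
```

```bash
python3 -c "
from h import *
f=pickle.load(open('pics/w6.pkl','rb'))
fitrect(f,[(341,181),(462,181),(457,385),(348,386)],.075,.11,.06)
g=grab_frame('top');c=lambda p:(np.array([p[0]-260,p[1]])/4.0625+[220,149])/.64
fitrect(g,[c((322,98)),c((325,178)),c((476,168)),c((473,91))],.056,.11,.06)
s=observe();print(s['clock'],s['position'],s['tool_rot'],s['grip_width'],s['qpos'])
f=snap('w7')
"
```

```text
xy [0.4401 0.1631] yawdeg -169.14 res mm [-0.1 -0.2 -0.5  0.1  0.4  0.2  0.2 -0.1] sides [60, 109, 60, 110]
xy [0.625  0.0063] yawdeg 92.74 res mm [-0.5 -2.9  1.3 -3.6 -0.6  2.7 -0.2  3.8] sides [62, 116, 60, 117]
12.475 [0.60420704 0.00295722 0.28779064] [-3.14067468e+00 -2.47017161e-04  1.57967467e+00] 0.08544414134209993 [ 0.32761876  0.52043848 -0.63372045  1.5972796   0.33043481  1.13420878
 -0.3753627 ]
```

View pics/w7.png

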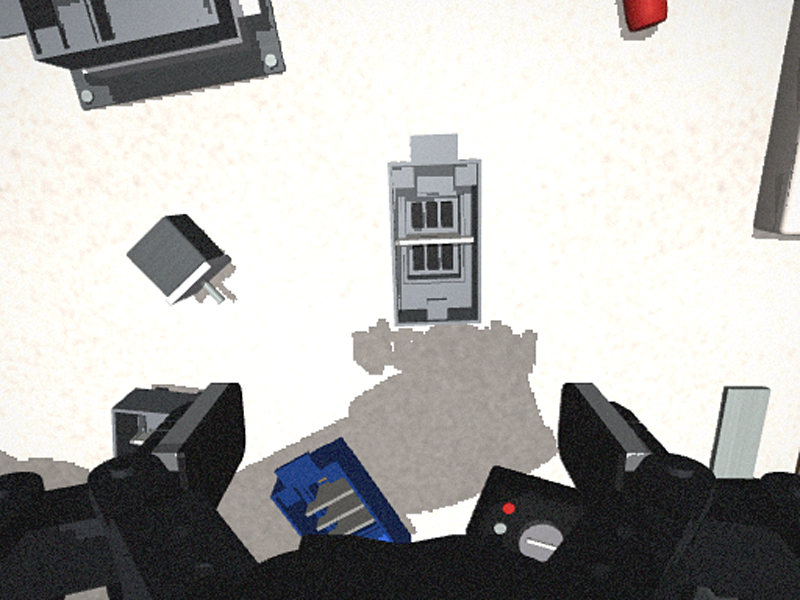

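```bash
python3 -c "
from h import *
f=pickle.load(open('pics/w7.pkl','rb'))
r=fitrect(f,[(388,163),(481,160),(480,323),(396,325)],.056,.11,.06)
s=observe();print((r[:2]-s['position'][:2])*1e3,r[2]-s['tool_rot'][2])
"
```

```text
xy [0.6277 0.0138] yawdeg 92.59 res mm [-0.2  0.5  0.4  0.9  0.9 -0.3 -1.1 -1.1] sides [59, 109, 58, 108]
[23.44686223 10.89208812] 0.03663314418600461
```

Emit:
move_arm(motion=[[[12, 6, -40], [0, 0, 0.02]], [[23, 11, -90], [0, 0, 0.037]], [[23, 11, -135], [0, 0, 0.037]], [[23, 11, -135], [0, 0, 0.037]], [[23, 11, -135], [0, 0, 0.037]]])

```text
clock: 13.15
position: [0.6283, 0.0135, 0.1551]
tool_rot: [3.14, -0.0, 1.614]
force: [0.6, -0.4, 0.9]
grip_width: 0.0848
```

```bash
python3 -c "
from h import *
f=snap('w8')
K=np.array([[.055,.03],[.055,-.03],[-.055,-.03],[-.055,.03]])
a=np.radians(92.59);R=np.array([[np.cos(a),-np.sin(a)],[np.sin(a),np.cos(a)]])
P=K@R.T+[.6277,.0138]
print(proj(f,np.c_[P,[.056]*4])/.64)"
```

```text
[[323.32909594 188.05716995]
 [473.25745589 187.76719209]
 [465.02527237 434.95525551]
 [333.0365694  435.33971102]]
```

View pics/w8.png

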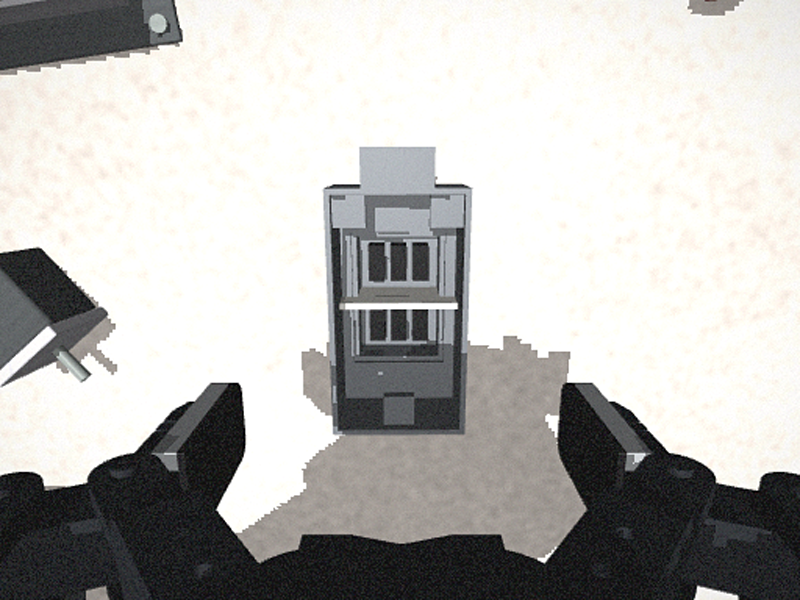

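Matches the prediction. Descend to z≈0.045 and grip.

Emit:
move_arm(motion=[[[0, 0, -40], [0, 0, 0]], [[0, 0, -80], [0, 0, 0]], [[0, 0, -102], [0, 0, 0]], [[0, 0, -110], [0, 0, 0]], [[0, 0, -110], [0, 0, 0]]])

```text
clock: 13.82
position: [0.6282, 0.0132, 0.0442]
tool_rot: [3.141, -0.0, 1.614]
force: [0.4, -0.6, -1.0]
grip_width: 0.0846
```

Emit:
move_arm(motion=[[[0, 0, 0], [0, 0, 0]], [[0, 0, 0], [0, 0, 0]], [[0, 0, 0], [0, 0, 0]], [[0, 0, 0], [0, 0, 0]], [[0, 0, 0], [0, 0, 0]], [[0, 0, 0], [0, 0, 0]]], jaw=50, grip_force=40)

```text
clock: 14.58
position: [0.6283, 0.0131, 0.0445]
tool_rot: [3.14, 0.0, 1.614]
force: [-1.1, 0.6, 8.3]
grip_width: 0.0595
```

```bash
python3 -c "
from h import *
s=observe();print(s['clock'],s['position'],s['tool_rot'],s['force'],s['grip_width'],s['qpos'])"
```

```text
14.575 [0.6282889  0.01305225 0.04453801] [3.13998597e+00 2.09566832e-04 1.61360734e+00] [-1.14254015  0.64837383  8.27278735] 0.059498855913467645 [ 0.21034143  0.84591982 -0.4956867   1.70044034  0.55796293  0.73840337
 -0.52291332]
```

Emit:
move_arm(motion=[[[0, 0, 20], [0, 0, 0]], [[0, 0, 60], [0, 0, 0]], [[0, 0, 110], [0, 0, -0.08]], [[-15, 12, 150], [0, 0, -0.23]], [[-40, 32, 170], [0, 0, -0.4]], [[-70, 55, 170], [0, 0, -0.57]], [[-100, 80, 170], [0, 0, -0.74]], [[-130, 103, 170], [0, 0, -0.91]], [[-160, 127, 170], [0, 0, -1.08]], [[-182, 145, 170], [0, 0, -1.25]], [[-189, 150, 170], [0, 0, -1.4]], [[-189, 150, 170], [0, 0, -1.426]]])

```text
clock: 16.08
position: [0.4384, 0.1637, 0.2145]
tool_rot: [-3.141, -0.001, 0.189]
force: [0.4, 0.1, -1.1]
grip_width: 0.0594
```

Emit:
move_arm(motion=[[[0, 0, 0], [0, 0, 0]], [[0, 0, 0], [0, 0, 0]]])

```text
clock: 16.32
position: [0.439, 0.1627, 0.2134]
tool_rot: [-3.141, -0.0, 0.189]
force: [0.2, -0.2, -1.8]
grip_width: 0.0599
```

```bash
python3 -c "
from h import *
s=observe();print(s['clock'],s['position'],s['tool_rot'],s['force'],s['grip_width'],s['qpos'])
f=snap('w9')
"
```

```text
16.325 [0.43899864 0.16270795 0.21343214] [-3.14148799e+00 -1.19576968e-04  1.89076702e-01] [ 0.1734418  -0.17711663 -1.80362529] 0.05986078878998389 [-0.20405489  0.34999952 -0.34442388  2.03129255  0.16429967  0.78597758
 -2.02741522]
```

View pics/w9.png

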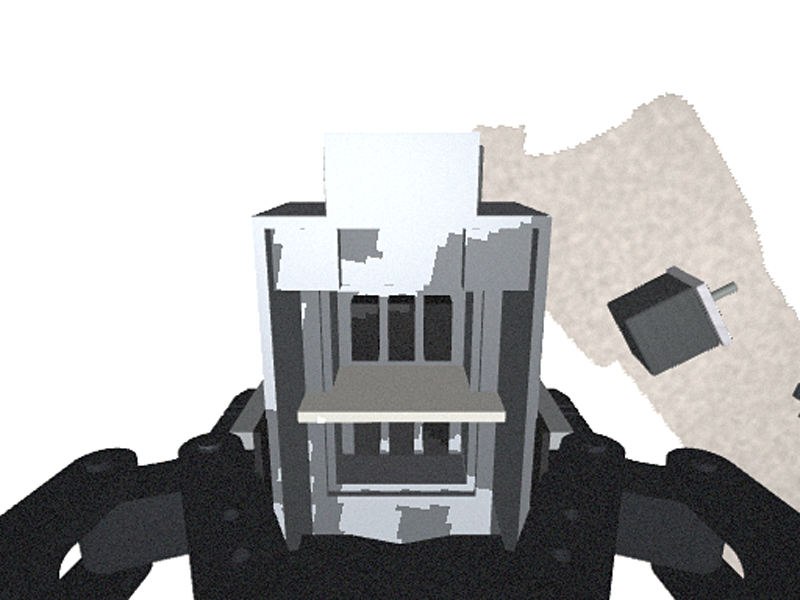

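Emit:
move_arm(motion=[[[0, 0, -30], [0, 0, 0]], [[0, 0, -60], [0, 0, 0]], [[0, 0, -80], [0, 0, 0]], [[0, 0, -90], [0, 0, 0]], [[0, 0, -95], [0, 0, 0]], [[0, 0, -97], [0, 0, 0]], [[0, 0, -98], [0, 0, 0]], [[0, 0, -98], [0, 0, 0]]])

```text
clock: 17.38
position: [0.4388, 0.1632, 0.1156]
tool_rot: [-3.141, -0.001, 0.188]
force: [0.1, -0.4, -1.7]
grip_width: 0.0595
```

Emit:
move_arm(motion=[[[0, 0, -1], [0, 0, 0]], [[0, 0, -1], [0, 0, 0]]])

```text
clock: 17.62
position: [0.4388, 0.1631, 0.1145]
tool_rot: [-3.142, -0.0, 0.188]
force: [0.2, -0.7, 2.5]
grip_width: 0.0594
```

Emit:
move_arm(motion=[[[0, 0, 0], [0, 0, 0]], [[0, 0, 0], [0, 0, 0]], [[0, 0, 0], [0, 0, 0]], [[0, 0, 0], [0, 0, 0]], [[0, 0, 5], [0, 0, 0]], [[0, 0, 30], [0, 0, 0]], [[0, 0, 80], [0, 0, 0]], [[0, 0, 130], [0, 0, 0]], [[0, 0, 160], [0, 0, 0]], [[0, 0, 160], [0, 0, 0]]], jaw=85)

```text
clock: 18.88
position: [0.4394, 0.1634, 0.2765]
tool_rot: [-3.141, -0.004, 0.187]
force: [-0.4, 0.3, -0.6]
grip_width: 0.0852
```

```bash
python3 -c "
from h import *
s=observe();print(s['clock'],s['position'],s['tool_rot'],s['grip_width'])
f=snap('w10')
"
```

```text
18.875 [0.43935054 0.16337274 0.27653411] [-3.14100916 -0.00396154  0.18749091] 0.08521749051695586
```

View pics/w10.png

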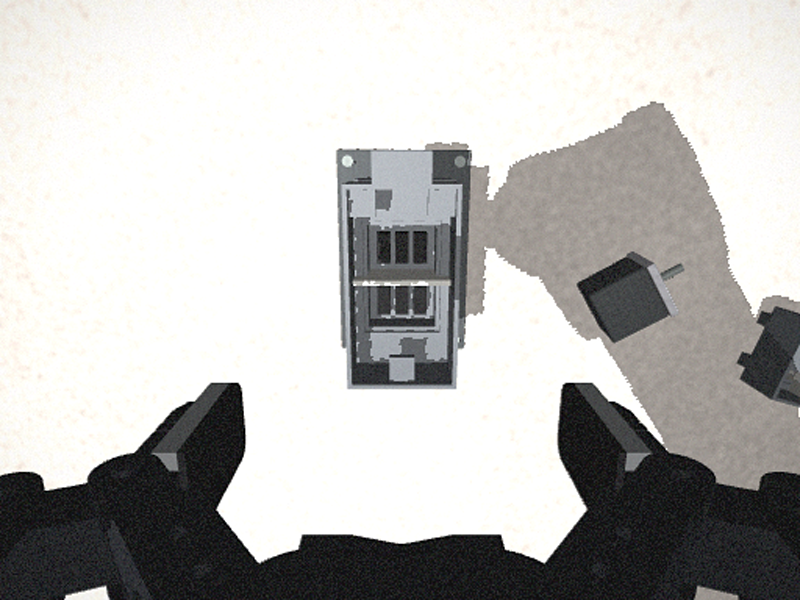

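```bash
python3 -c "
from h import *
f=pickle.load(open('pics/w10.pkl','rb'))
r=fitrect(f,[(342,185),(462,184),(456,388),(348,389)],.126,.11,.06)
"
```

```text
xy [0.4395 0.1632] yawdeg 10.88 res mm [ 0.4  0.5  0.2 -0.2 -0.5 -0.6 -0.2  0.3] sides [59, 109, 59, 109]
```

Emit:
move_arm(motion=[[[0, -30, 0], [0, 0, 0.12]], [[0, -65, 0], [0, 0, 0.25]], [[0, -100, 0], [0, 0, 0.38]], [[0, -135, 0], [0, 0, 0.51]], [[0, -170, 0], [0, 0, 0.64]], [[0, -205, 0], [0, 0, 0.77]], [[0, -240, 0], [0, 0, 0.9]], [[-5, -275, 0], [0, 0, 1.03]], [[-10, -310, 0], [0, 0, 1.16]], [[-15, -335, 0], [0, 0, 1.29]], [[-15, -345, 0], [0, 0, 1.309]], [[-15, -345, 0], [0, 0, 1.309]]])

```text
clock: 20.42
position: [0.4231, -0.1823, 0.2734]
tool_rot: [-3.14, -0.001, 1.495]
force: [-0.6, 0.5, -0.4]
grip_width: 0.0847
```

```bash
python3 -c "
from h import *
s=observe();print(s['clock'],s['position'],s['tool_rot'],s['grip_width'],s['qpos'])
f=snap('w11')
K=np.array([[.055,.03],[.055,-.03],[-.055,-.03],[-.055,.03]])
a=np.radians(-94.29);R=np.array([[np.cos(a),-np.sin(a)],[np.sin(a),np.cos(a)]])
P=K@R.T+[.4222,-.1653]
print(proj(f,np.c_[P,[.056]*4])/.64)
"
```

```text
20.425 [ 0.42310505 -0.1822663   0.27335366] [-3.13995489e+00 -6.29416804e-04  1.49529084e+00] 0.08474954718549421 [ 0.5911472   0.25732382 -0.37394149  1.97867387  0.11597031  0.9276369
  0.0830354 ]
[[443.13358501 322.76752352]
 [352.53272015 322.81247836]
 [348.07041028 150.00471721]
 [446.76350332 149.92161079]]
```

View pics/w11.png

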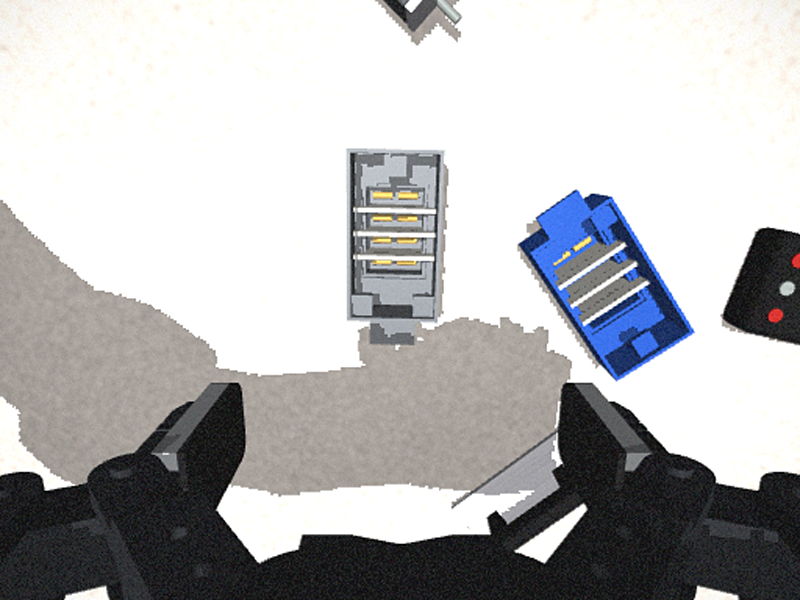

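```bash
python3 -c "
from h import *
f=pickle.load(open('pics/w11.pkl','rb'))
r=fitrect(f,[(437,321),(348,320),(347,149),(444,150)],.056,.11,.06)
s=observe();print((r[:2]-s['position'][:2])*1e3,r[2]+np.pi-s['tool_rot'][2])
"
```

```text
xy [ 0.4199 -0.1642] yawdeg -95.4 res mm [ 0.6 -0.9 -0.5 -0.4 -0.6  1.   0.4  0.4] sides [59, 109, 59, 109]
[-3.38695417 17.44365246] -0.019314718045134738
```

Emit:
move_arm(motion=[[[-1, 8, -40], [0, 0, -0.01]], [[-3, 17, -80], [0, 0, -0.019]], [[-3, 17, -120], [0, 0, -0.019]], [[-3, 17, -120], [0, 0, -0.019]], [[-3, 17, -120], [0, 0, -0.019]]])

```text
clock: 21.1
position: [0.4212, -0.1646, 0.1554]
tool_rot: [3.141, 0.0, 1.478]
force: [0.5, 0.5, 0.6]
grip_width: 0.0849
```

```bash
python3 -c "
from h import *
f=snap('w12')
K=np.array([[.055,.03],[.055,-.03],[-.055,-.03],[-.055,.03]])
a=np.radians(-95.4);R=np.array([[np.cos(a),-np.sin(a)],[np.sin(a),np.cos(a)]])
P=K@R.T+[.4199,-.1642]
print(proj(f,np.c_[P,[.056]*4])/.64)"
```

```text
[[463.19546303 434.80828954]
 [331.33023514 434.73517964]
 [322.26652012 187.65011553]
 [472.05229446 187.85678639]]
```

View pics/w12.png

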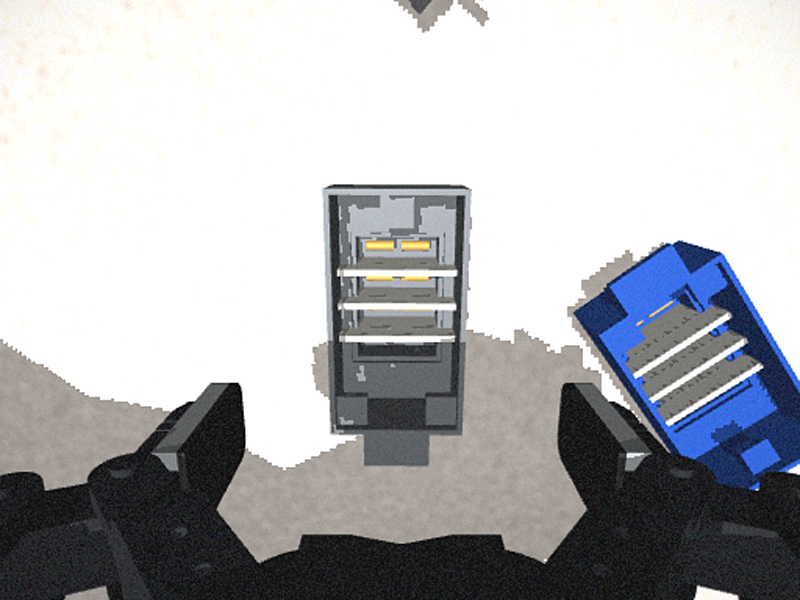

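Emit:
move_arm(motion=[[[-1, 0, -40], [0, 0, 0]], [[-1, 0, -80], [0, 0, 0]], [[-1, 0, -102], [0, 0, 0]], [[-1, 0, -110], [0, 0, 0]], [[-1, 0, -110], [0, 0, 0]]])

```text
clock: 21.78
position: [0.4202, -0.1651, 0.0451]
tool_rot: [3.141, 0.0, 1.478]
force: [0.1, 0.7, -0.1]
grip_width: 0.085
```

Emit:
move_arm(motion=[[[0, 0, 0], [0, 0, 0]], [[0, 0, 0], [0, 0, 0]], [[0, 0, 0], [0, 0, 0]], [[0, 0, 0], [0, 0, 0]], [[0, 0, 0], [0, 0, 0]], [[0, 0, 0], [0, 0, 0]]], jaw=50, grip_force=40)

```text
clock: 22.52
position: [0.4202, -0.1652, 0.0454]
tool_rot: [3.14, 0.001, 1.478]
force: [-2.4, 0.7, 13.8]
grip_width: 0.0597
```

```bash
python3 -c "
from h import *
s=observe();print(s['clock'],s['position'],s['tool_rot'],s['force'],s['grip_width'],s['qpos'])"
```

```text
22.525 [ 0.42019431 -0.16519747  0.04536488] [3.13996333e+00 5.57695635e-04 1.47750412e+00] [-2.38375899  0.71896397 13.84598253] 0.05967419573891004 [ 0.40907902  0.63605738 -0.21513185  2.17679665  0.36869852  0.36050344
 -0.20491032]
```

Emit:
move_arm(motion=[[[0, 0, 25], [0, 0, 0]], [[0, 0, 75], [0, 0, 0]], [[0, 0, 130], [0, 0, -0.05]], [[5, 10, 180], [0, 0, -0.15]], [[10, 40, 210], [0, 0, -0.28]], [[18, 80, 220], [0, 0, -0.42]], [[18, 120, 220], [0, 0, -0.56]], [[18, 160, 220], [0, 0, -0.7]], [[18, 200, 220], [0, 0, -0.84]], [[18, 240, 220], [0, 0, -0.98]], [[18, 280, 220], [0, 0, -1.12]], [[18, 310, 220], [0, 0, -1.25]]])

```text
clock: 24.02
position: [0.4373, 0.1466, 0.2649]
tool_rot: [-3.141, -0.001, 0.224]
force: [-0.7, -0.3, -0.9]
grip_width: 0.0594
```

```bash
python3 -c "
from h import *
s=observe();print(s['clock'],s['position'],s['tool_rot'],s['force'],s['grip_width'],s['qpos'])"
```

```text
24.025 [0.437274   0.14664945 0.26490476] [-3.14139152e+00 -7.75407271e-04  2.24284810e-01] [-0.67512709 -0.32118033 -0.91786092] 0.05943447190648822 [-0.16145117  0.26568158 -0.34865509  1.99073209  0.11452457  0.90287901
 -1.91635689]
```

Emit:
move_arm(motion=[[[0, 12, 0], [0, 0, -0.03]], [[0, 18, 0], [0, 0, -0.038]], [[0, 18, 0], [0, 0, -0.038]], [[0, 18, 0], [0, 0, -0.038]]])

```text
clock: 24.52
position: [0.4377, 0.1624, 0.2644]
tool_rot: [3.141, -0.0, 0.189]
force: [-0.5, -0.4, -0.6]
grip_width: 0.0591
```

```bash
python3 -c "
from h import *
s=observe();print(s['clock'],s['position'],s['tool_rot'],s['force'],s['grip_width'])
f=snap('w13')
"
```

```text
24.525 [0.43770664 0.16236424 0.26441137] [ 3.14138242e+00 -8.40269428e-05  1.89398135e-01] [-0.45671966 -0.44436867 -0.592685  ] 0.059073651662282865
```

View pics/w13.png

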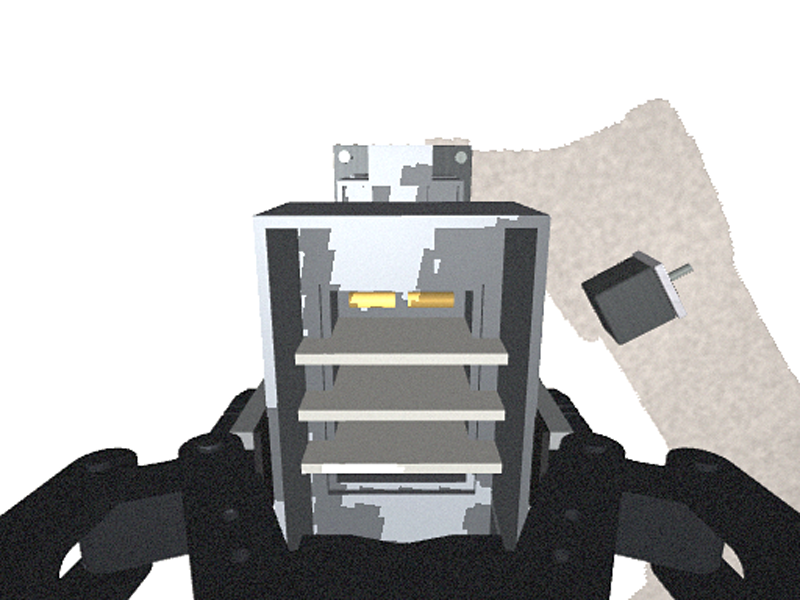

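Emit:
move_arm(motion=[[[0.5, 0.5, -30], [0, 0, 0]], [[0.5, 0.5, -60], [0, 0, 0]], [[0.5, 0.5, -80], [0, 0, 0]], [[0.5, 0.5, -90], [0, 0, 0]], [[0.5, 0.5, -94], [0, 0, 0]], [[0.5, 0.5, -96], [0, 0, 0]], [[0.5, 0.5, -97], [0, 0, 0]], [[0.5, 0.5, -97], [0, 0, 0]]])

```text
clock: 25.58
position: [0.4383, 0.1636, 0.1676]
tool_rot: [-3.142, -0.0, 0.19]
force: [0.5, 0.7, -2.6]
grip_width: 0.0592
```

Emit:
move_arm(motion=[[[0, 0, -1], [0, 0, 0]], [[0, 0, -1], [0, 0, 0]]])

```text
clock: 25.82
position: [0.4383, 0.1636, 0.1664]
tool_rot: [-3.142, -0.0, 0.19]
force: [-0.5, -0.3, -0.9]
grip_width: 0.0593
```

Emit:
move_arm(motion=[[[0, 0, -0.7], [0, 0, 0]], [[0, 0, -0.7], [0, 0, 0]]])

```text
clock: 26.08
position: [0.4384, 0.1637, 0.1663]
tool_rot: [3.142, -0.001, 0.19]
force: [-3.9, -2.0, 16.5]
grip_width: 0.0592
```

Emit:
move_arm(motion=[[[0, 0, 0.7], [0, 0, 0]], [[0, 0, 0.7], [0, 0, 0]], [[0, 0, 0.7], [0, 0, 0]], [[0, 0, 0.7], [0, 0, 0]], [[0, 0, 5], [0, 0, 0]], [[0, 0, 30], [0, 0, 0]], [[0, 0, 80], [0, 0, 0]], [[0, 0, 130], [0, 0, 0]], [[0, 0, 155], [0, 0, 0]], [[0, 0, 155], [0, 0, 0]]], jaw=85)

```text
clock: 27.32
position: [0.4387, 0.1638, 0.3224]
tool_rot: [-3.141, -0.003, 0.19]
force: [-0.3, -0.2, -0.1]
grip_width: 0.085
```

```bash
python3 -c "
from h import *
s=observe();print(s['clock'],s['position'],s['tool_rot'],s['grip_width'])
f=snap('w14')
g=grab_frame('side');pickle.dump(g,open('pics/s14.pkl','wb'));im=g['frame'][:,:,::-1];cv2.imwrite('pics/s14.png',cv2.resize(np.clip(im*1.8,0,255).astype(np.uint8)[150:310,150:370],None,fx=3.6,fy=3.6,interpolation=cv2.INTER_CUBIC))
"
```

```text
27.325 [0.43865217 0.16379942 0.32243713] [-3.14112374 -0.00331073  0.18952494] 0.08500679698333787
```

View pics/w14.png

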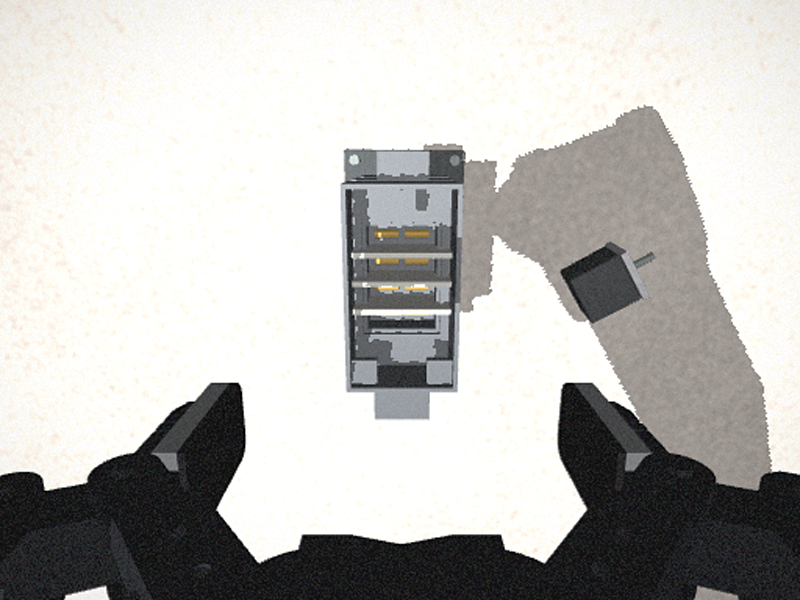

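View pics/s14.png

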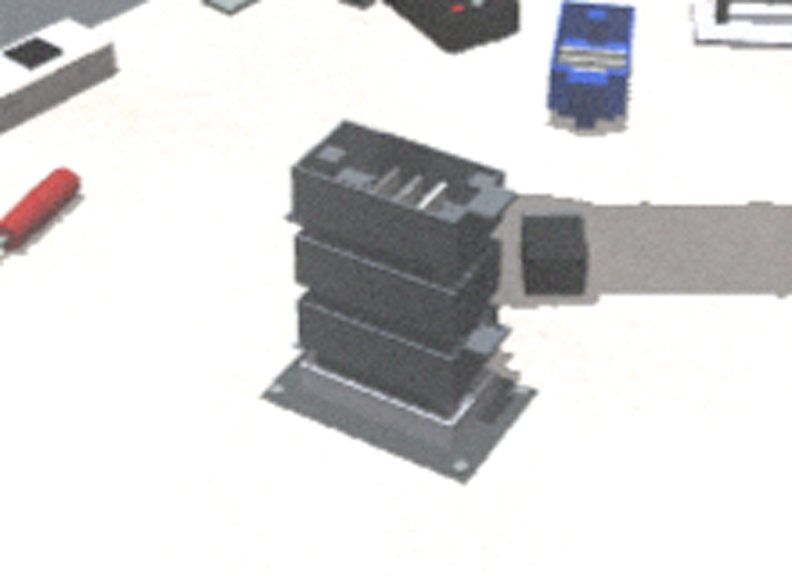

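```bash
python3 -c "
from h import *
f=pickle.load(open('pics/w14.pkl','rb'))
r=fitrect(f,[(457,391),(346,391),(342,184),(463,183)],.177,.11,.06)
"
```

```text
xy [0.4394 0.1638] yawdeg -169.27 res mm [-0.5 -0.3 -0.3 -0.1  0.6  0.9  0.2 -0.5] sides [60, 109, 59, 109]
```

Emit:
move_arm(motion=[[[5, -25, 0], [0, 0, 0.04]], [[13, -75, -5], [0, 0, 0.08]], [[20, -130, -10], [0, 0, 0.12]], [[27, -185, -20], [0, 0, 0.16]], [[34, -240, -30], [0, 0, 0.2]], [[41, -295, -40], [0, 0, 0.24]], [[48, -350, -50], [0, 0, 0.28]], [[55, -405, -60], [0, 0, 0.32]], [[62, -455, -65], [0, 0, 0.36]], [[70, -505, -65], [0, 0, 0.4]], [[75, -545, -65], [0, 0, 0.443]], [[75, -556, -65], [0, 0, 0.443]]])

```text
clock: 28.92
position: [0.5121, -0.3946, 0.2536]
tool_rot: [-3.14, 0.001, 0.631]
force: [-0.8, 0.4, -1.1]
grip_width: 0.0855
```

Emit:
move_arm(motion=[[[0, 0, 0], [0, 0, 0]], [[0, 0, 0], [0, 0, 0]]])

```text
clock: 29.18
position: [0.5134, -0.3909, 0.2554]
tool_rot: [-3.141, -0.0, 0.634]
force: [1.4, 0.2, -0.0]
grip_width: 0.0849
```

```bash
python3 -c "
from h import *
s=observe();print(s['clock'],s['position'],s['tool_rot'],s['grip_width'],s['qpos'])
f=snap('w15')
"
```

```text
29.175 [ 0.51341715 -0.39090311  0.25535332] [-3.14079226e+00 -2.59938102e-04  6.33937213e-01] 0.08490503333745825 [ 0.65615335  0.55826007 -0.14819271  1.53759437  0.08949208  1.05303822
 -0.45108897]
```

View pics/w15.png

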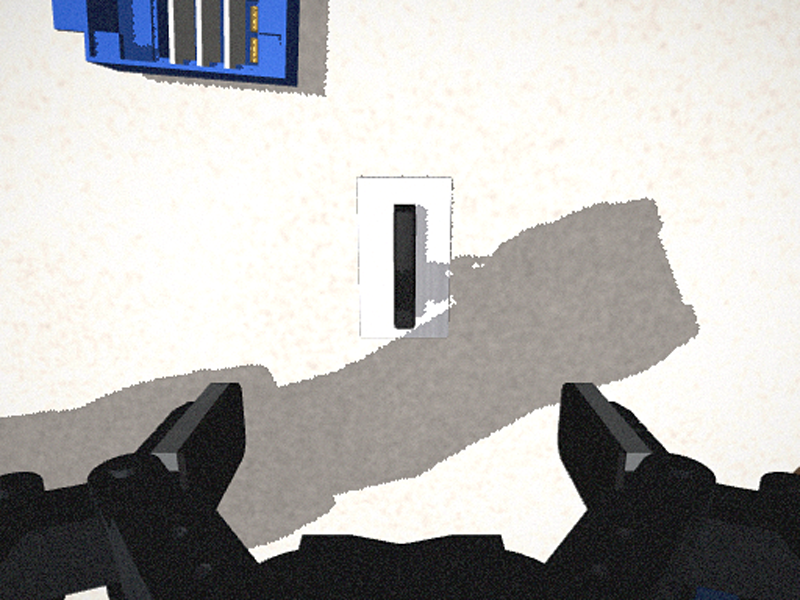

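```bash
python3 -c "
from h import *
f=pickle.load(open('pics/w15.pkl','rb'))
r=fitrect(f,[(357,177),(453,178),(449,338),(360,338)],.009,.114,.064)
r2=fitrect(f,[(393,204),(415.5,204),(414.5,329),(394,329)],.046,.078,.014)
s=observe();print((r[:2]-s['position'][:2])*1e3,r[2]-s['tool_rot'][2],(r2[:2]-s['position'][:2])*1e3)
"
```

```text
xy [ 0.513 -0.394] yawdeg 36.19 res mm [ 0.1 -0.1  0.4  0.4 -0.5  0.  -0.  -0.3] sides [64, 113, 65, 114]
xy [ 0.5145 -0.3923] yawdeg 36.41 res mm [-0.9 -0.5 -0.7 -0.7  1.   0.3  0.6  0.9] sides [14, 80, 13, 80]
[-0.43662315 -3.00680392] -0.0024004553099131742 [ 1.03386823 -1.28121933]
```

Emit:
move_arm(motion=[[[0, -2, -40], [0, 0, 0]], [[0, -2, -95], [0, 0, 0]], [[0, -2, -150], [0, 0, 0]], [[0, -2, -190], [0, 0, 0]], [[0, -2, -207], [0, 0, 0]], [[0, -2, -212], [0, 0, 0]], [[0, -2, -212], [0, 0, 0]]])

```text
clock: 30.1
position: [0.5138, -0.3947, 0.0449]
tool_rot: [3.14, -0.001, 0.633]
force: [0.9, -0.1, 0.7]
grip_width: 0.0851
```

Emit:
move_arm(motion=[[[0, 0, 0], [0, 0, 0]], [[0, 0, 0], [0, 0, 0]], [[0, 0, 0], [0, 0, 0]], [[0, 0, 0], [0, 0, 0]], [[0, 0, 0], [0, 0, 0]], [[0, 0, 0], [0, 0, 0]], [[0, 0, 0], [0, 0, 0]], [[0, 0, 0], [0, 0, 0]]], jaw=5, grip_force=40)

```text
clock: 31.1
position: [0.5132, -0.3944, 0.0437]
tool_rot: [3.142, 0.0, 0.633]
force: [-1.0, 0.6, 5.1]
grip_width: 0.0131
```

```bash
python3 -c "
from h import *
s=observe();print(s['clock'],s['position'],s['tool_rot'],s['force'],s['grip_width'],s['qpos'])"
```

```text
31.1 [ 0.51316446 -0.3944333   0.04368035] [3.14155984e+00 2.22111314e-05 6.32749134e-01] [-0.99737602  0.59106284  5.11168903] 0.013110946310555361 [ 0.64307139  0.82357122 -0.12187964  1.65930246  0.14463196  0.66750604
 -0.49191802]
```

Emit:
move_arm(motion=[[[0, 0, 20], [0, 0, 0]], [[0, 0, 60], [0, 0, 0]], [[0, 0, 110], [0, 0, 0]], [[0, 0, 160], [0, 0, 0]], [[0, 10, 210], [0, 0, 0]], [[-3, 35, 250], [0, 0, -0.03]], [[-8, 70, 276], [0, 0, -0.06]], [[-13, 110, 281], [0, 0, -0.1]], [[-19, 150, 281], [0, 0, -0.14]], [[-25, 190, 281], [0, 0, -0.18]], [[-31, 235, 281], [0, 0, -0.22]], [[-37, 280, 281], [0, 0, -0.26]]])

```text
clock: 32.6
position: [0.4755, -0.113, 0.3257]
tool_rot: [3.141, -0.001, 0.371]
force: [1.2, 0.1, -1.2]
grip_width: 0.0132
```

Emit:
move_arm(motion=[[[-6, 45, 0], [0, 0, -0.04]], [[-12, 90, 0], [0, 0, -0.08]], [[-18, 135, 0], [0, 0, -0.12]], [[-24, 180, 0], [0, 0, -0.15]], [[-30, 220, 0], [0, 0, -0.17]], [[-36, 255, 0], [0, 0, -0.18]], [[-38, 273, 0], [0, 0, -0.185]], [[-38, 278, 0], [0, 0, -0.185]], [[-38, 278, 0], [0, 0, -0.185]], [[-38, 278, 0], [0, 0, -0.185]]])

```text
clock: 33.85
position: [0.4383, 0.1627, 0.3247]
tool_rot: [3.141, -0.0, 0.187]
force: [0.3, -0.1, -1.3]
grip_width: 0.0136
```

```bash
python3 -c "
from h import *
s=observe();print(s['clock'],s['position'],s['tool_rot'],s['force'],s['grip_width'],s['qpos'])
f=snap('w16')
g=grab_frame('side');pickle.dump(g,open('pics/s16.pkl','wb'));im=g['frame'][:,:,::-1];cv2.imwrite('pics/s16.png',cv2.resize(np.clip(im*1.8,0,255).astype(np.uint8)[110:270,150:370],None,fx=3.6,fy=3.6,interpolation=cv2.INTER_CUBIC))
"
```

```text
33.85 [0.43829114 0.16265464 0.32474843] [ 3.14129166e+00 -1.23251047e-04  1.86616009e-01] [ 0.34005739 -0.11605387 -1.30370429] 0.013644208382892629 [-0.15762377  0.20967242 -0.38110283  1.89437502  0.08954193  1.0539076
 -1.95966071]
```

View pics/w16.png

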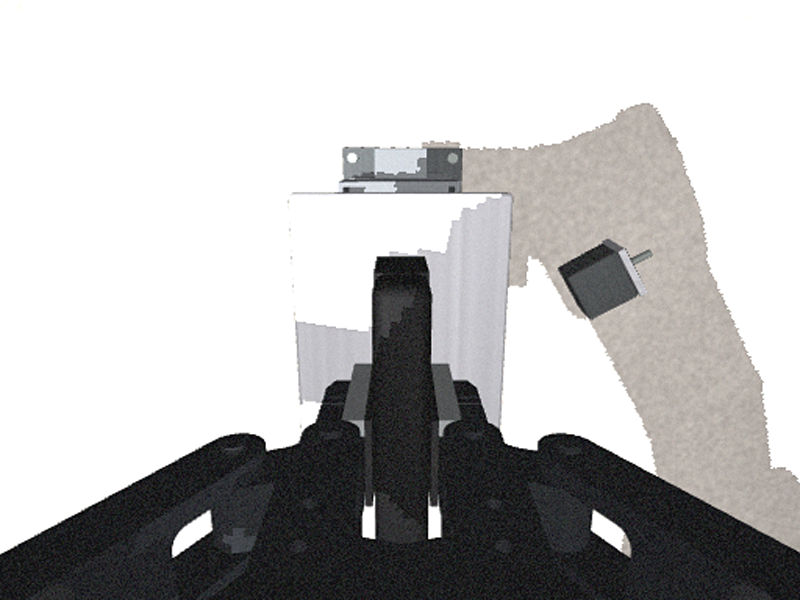

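View pics/s16.png

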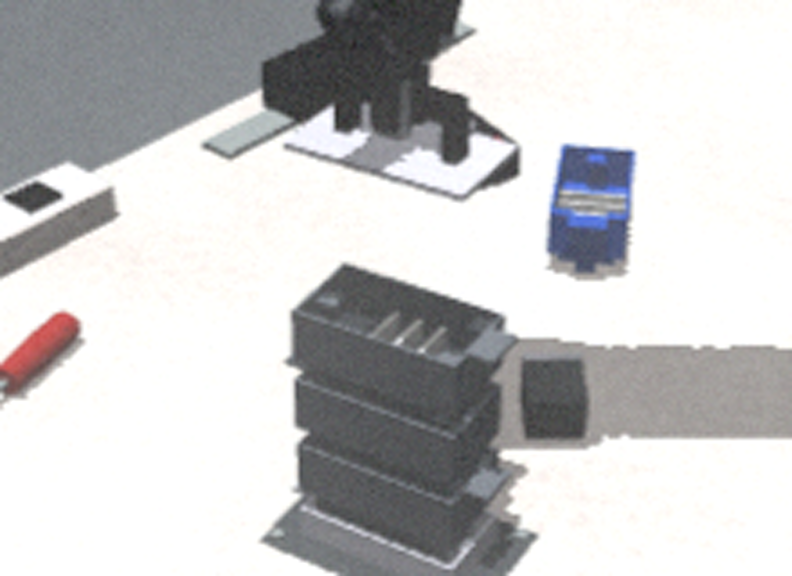

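```bash
python3 - <<'E'
from h import *
f=pickle.load(open("pics/w16.pkl","rb"))
for p in[(288,195),(513,194),(300,432),(504,432)]:
    w=at(f,np.array(p)*.64,.290);d=w[:2]-[.4383,.16265];a=.1866;print(d@[np.cos(a),np.sin(a)],d@[-np.sin(a),np.cos(a)])
d=np.array([.4394,.1638])-[.4383,.16265];print(d@[np.cos(a),np.sin(a)],d@[-np.sin(a),np.cos(a)])
E
```

```text
0.056602806876313604 0.03201646956288544
0.05687386646438846 -0.031420253311967385
-0.01760606846433084 0.03235055057914546
-0.017582420897003053 -0.03267451786463789
0.0012942515906759205 0.0009259658849184754
```

Emit:
move_arm(motion=[[[1.3, 1, -30], [0, 0, 0]], [[1.3, 1, -65], [0, 0, 0]], [[1.3, 1, -88], [0, 0, 0]], [[1.3, 1, -98], [0, 0, 0]], [[1.3, 1, -103], [0, 0, 0]], [[1.3, 1, -106], [0, 0, 0]], [[1.3, 1, -107], [0, 0, 0]], [[1.3, 1, -107], [0, 0, 0]]])

```text
clock: 34.95
position: [0.4396, 0.1646, 0.2179]
tool_rot: [-3.142, -0.001, 0.188]
force: [0.4, 0.1, -0.7]
grip_width: 0.0132
```

Emit:
move_arm(motion=[[[0, 0, -1], [0, 0, 0]], [[0, 0, -1], [0, 0, 0]]])

```text
clock: 35.2
position: [0.4395, 0.1646, 0.2167]
tool_rot: [-3.142, -0.0, 0.188]
force: [-0.4, -0.5, -1.8]
grip_width: 0.0134
```

Emit:
move_arm(motion=[[[0, -0.5, -0.7], [0, 0, 0]], [[0, -0.5, -0.7], [0, 0, 0]]])

```text
clock: 35.45
position: [0.4397, 0.1643, 0.2164]
tool_rot: [-3.141, -0.001, 0.188]
force: [-1.3, 0.0, 9.1]
grip_width: 0.0135
```

Emit:
move_arm(motion=[[[0, 0, 0.5], [0, 0, 0]], [[0, 0, 0.5], [0, 0, 0]], [[0, 0, 0.5], [0, 0, 0]], [[0, 0, 0.5], [0, 0, 0]], [[0, 0, 5], [0, 0, 0]], [[0, 0, 30], [0, 0, 0]], [[0, 0, 75], [0, 0, 0]], [[0, 0, 110], [0, 0, 0]], [[0, 0, 130], [0, 0, 0]], [[0, 0, 130], [0, 0, 0]]], jaw=70)

```text
clock: 36.7
position: [0.4398, 0.1643, 0.3473]
tool_rot: [-3.141, -0.003, 0.188]
force: [0.4, 0.0, -2.2]
grip_width: 0.07
```

```bash
python3 -c "
from h import *
s=observe();print(s['clock'],s['position'],s['tool_rot'],s['force'],s['grip_width'])
f=snap('w17')
g=grab_frame('side');im=g['frame'][:,:,::-1];cv2.imwrite('pics/s17.png',cv2.resize(np.clip(im*1.8,0,255).astype(np.uint8)[130:290,150:370],None,fx=3.6,fy=3.6,interpolation=cv2.INTER_CUBIC))
"
```

```text
36.7 [0.43983831 0.16429484 0.34728482] [-3.14120400e+00 -2.59816681e-03  1.87659460e-01] [ 0.44504279  0.00357332 -2.15088882] 0.06995861444324018
```

View pics/w17.png

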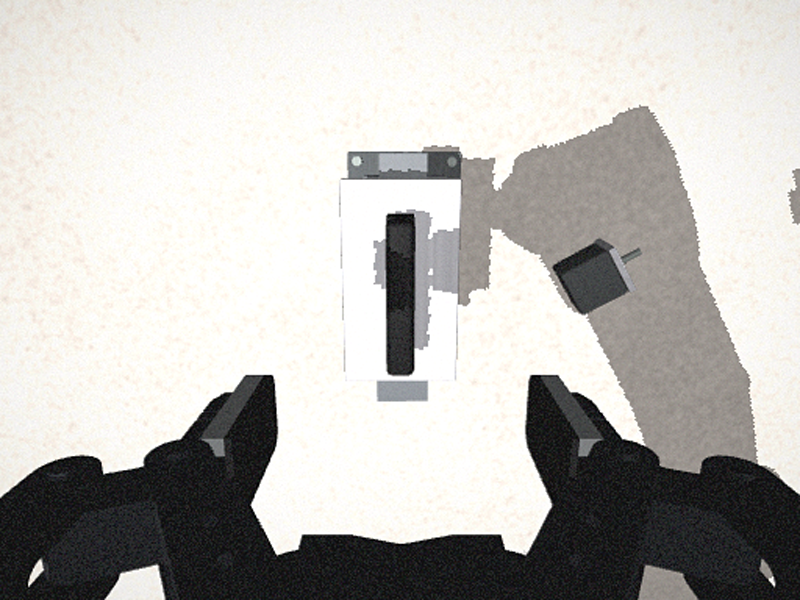

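View pics/s17.png

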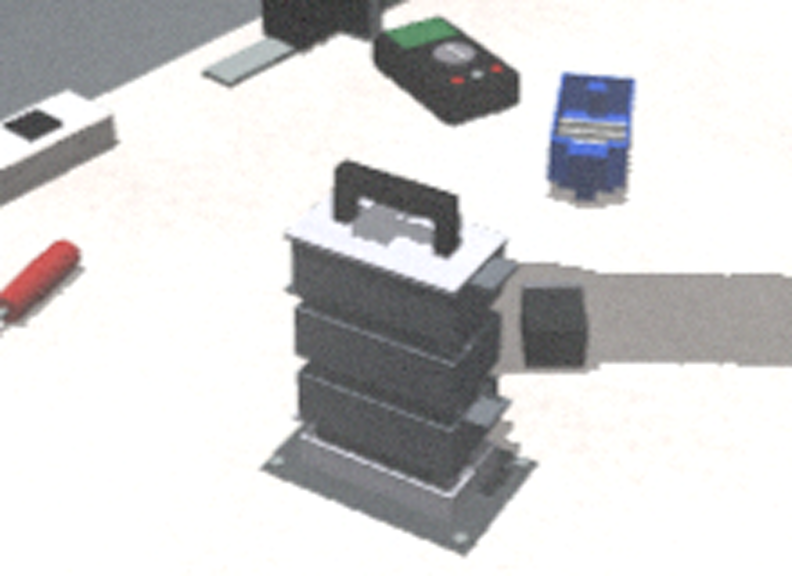

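```bash
python3 -c "
from h import *
f=pickle.load(open('pics/w17.pkl','rb'))
r=fitrect(f,[(341,179),(461,179),(456,380),(345,380)],.182,.114,.064)
job_done()
"
```

```text
xy [0.44   0.1648] yawdeg 10.64 res mm [ 0.5  0.9  0.7 -0.6 -0.6 -0.2 -0.5 -0.1] sides [62, 113, 64, 113]
the job is handed in; nothing more can be done
```

The stack is built on the dock and the job is handed in. From the bottom it goes undivided tray, one-divider tray, three-divider tray, each with its tab opposite the one below, then the cover on top. The jaws are open and the arm is about 13 cm above the cover.

**Checks that passed**
- Each tray and the cover touched down within about 0.5 mm of the height expected for standing on the ledges, not nesting.
- After each release, the wrist images put the tray centres within about 1.5 mm of the dock's centre and the yaw within about 0.3°.
- In the last wrist image the cover is about 1.2 mm off the top tray's centre and turned 0.1° from it, within the 5 mm play. The last side view shows a straight stack with the cover flat on the rim.
- The highest wrist reading I saw was about 17 N, and the job took about 37 s.
- I did not touch the screwdriver, meter, motor or the blue tray.

**Checks that disagreed**
- The side camera put the dock about 7 mm off in x, and the top camera about 4 mm off in y. I used the wrist camera, and the contact heights bore it out.
- The handle bar measured about 13 mm in the jaws, against the 14 mm given.

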